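Set the sensor, then draw the spring slide out to it and hold

ROBOT

A 6-joint arm with a two-finger parallel gripper is mounted at the origin on the work surface; the furniture and walls round the work are solid. World frame = base frame: x ahead of the robot, y to its left, z up, the work surface at z = 0. Lengths are in m, angles in rad, forces in N, time in s.
With the tool pointing down it reaches from about 0.425 to 1.125 m from the base axis. Payload 14.9 kg.
Tool frame: the origin (TCP) lies between the finger pads; the fingertips stand 14 mm ahead of it and the grasp point (between the pads) lies 5 mm behind it; z points along the fingers, y is the line along which they close (so a half turn about z gives the same grasp; the last joint's range is limited). The gripper opens to 91 mm and grips with 3 to 60 N. Pads are 32 mm wide; open, the fingers measure 118 mm over their backs; the gripper's body (76 mm by 178 mm) begins 60 mm behind the grasp point.
Start: joints at [0.685, 0.379, 1.734, -0, 1.028, -0.033], TCP at [0.527, 0.461, 0.204] pointing down, gripper open.
Joint ranges: [-2.77, 2.77], [-0.74, 2.19], [0, 2.66], [-1.06, 4.2], [0.31, 2.87], [-3.08, 3.08]. Speed limits (rad/s): [1.89, 1.89, 2.39, 3.14, 3.14, 3.14].

INTERFACE

Orientations are given as [roll, pitch, yaw] about the fixed x, y, z axes, in that order (R = Rz(yaw) Ry(pitch) Rx(roll)).
In Python, from cell import move_to, move_straight, movej, move_gripper, sleep, inverse_kinematics, sense, camera, get_calibration, Unreachable, sign_off gives the robot as it stands. Calls block until the motion is done:
- move_to(position, orientation): joint-space move of the TCP to a pose.
- move_straight(position, rotation=None, rate=0.15): straight line of the TCP; rotation=None keeps the orientation; rate is the mean speed in m/s.
- movej(angles): joint-space move.
- move_gripper(opening): opening from 0.0 (shut) to 1.0 (fully open); the grip force is fixed at half the most; returns when the fingers have stopped.
- sleep(seconds).
- inverse_kinematics(position, orientation): joint angles nearest the present ones, or None.
- sense(): the state.
- camera(name): name is "side" or "top"; returns the picture (384x512x3 uint8, blue, green, red); there is no depth.
- get_calibration(name): a dict with "intrinsics" (3x3 intrinsics, pixels), "R" (3x3) and "t" (3): a world point X has camera coordinates R X + t. Camera axes: x right, y down, z forward; pixel columns grow to the right and rows downward; lengths in m; the calibration is good to about 2 mm. A picture is of the moment at which its call begins. get_calibration takes no time and is no camera call.
A pose or a line that the arm cannot do raises Unreachable and nothing moves.
- sign_off(): hands the job in; it is judged then, once.
The state is a dict: "time_s": time; "joint_pos": joint angles; "qvel": joint speeds; "joint_torque": joint torques, N m; "tool_pos": TCP position; "orientation": TCP orientation; "wrist_force": force on the tool from outside, world axes, zero at the start; "torque": the same for the moment, N m; "opening": opening from 0.0 (shut) to 1.0 (fully open); "grip_force": force on a finger pad.
Only numpy, scipy, OpenCV 4.12 (cv2) and the standard library are available. Lean on these libraries where they do the work, as an engineer would, in place of code of your own. Each camera call takes 0.05 s, during which the arm holds its last target. There are 200 camera calls.

TASK

On the small spring-checking fixture, first slide the sensor carriage (blue grip) along its track until its brass nose points at the green band on the white scale, while the spring slide is still fully home. Then take the red grip of the spring slide, draw it out until its orange flag stands opposite the sensor nose, and keep holding it there: finish while holding, do not let it go back. The sensor must stay on the green band, never draw the flag past the red band, and leave the bottle, the counter and the ring gauge standing where they are.

Things in the scene. Friction and masses are not known exactly. Their poses are not given: they have to be found in the camera images.
- fixture: checking fixture, dark steel plate 130 x 260 x 12 mm fixed on the worktop; rows along its y axis: red spring slide at x = -38 mm, white scale strip at x = 0 (top 40 mm up), blue sensor carriage at x = +40 mm. Origin at worktop height under the strip; plate from y = -140 to +120 mm. z up. Drawing out is along its +y. But for the two grips nothing is higher than 58 mm.
- draw_slide (a joint): travel of the spring slide in m along the fixture's +y: 0 fully home (at the round grey spring reel), 0.12 at most. A spring pulls it home with about 3.3 N at 0 and 1.1 N more for each 10 mm drawn (about 12 N at 0.08); let go, it runs home.
- draw_grip (a point): point in the red grip of the spring slide, on its middle, 14 mm below its top. The grip is an upright plate 36 mm wide (fixture x), 14 mm thick (fixture y), top 100 mm above the worktop, standing on a dark carriage 30 mm long (y) whose top (screw heads) is 52 mm above the worktop. Moves with the slide; axes as the fixture's.
- flag_tip (a point): tip of the spring slide's orange flag, a thin finger (3 mm) that reaches from the red grip's carriage in the fixture's +x to the scale, at the same fixture y as the red grip's middle, 47 mm above the worktop
- sensor_slide (a joint): travel of the sensor carriage in m along the fixture's +y: 0 at the end by the spring reel, 0.17 at the far end. It stays where it is left (about 2.5 N of friction).
- sensor_grip (a point): point in the blue grip of the sensor carriage, on its middle, 14 mm below its top. The grip is an upright plate 24 mm wide (fixture x), 14 mm thick (fixture y), top 98 mm above the worktop, standing on a black carriage 28 mm long (y), top 49 mm above the worktop. Axes as the fixture's.
- sensor_nose (a point): tip of the sensor's brass nose (8 mm thick), which points from the blue grip's carriage in the fixture's -x at the scale, at the same fixture y as the blue grip's middle, 50 mm above the worktop
- green_band: green band, 10 mm long along the fixture's y, clipped round the white scale strip (26 mm across, top 42 mm above the worktop): where the sensor is to stand. Origin below its middle at worktop height; axes as the fixture's. Its place on the scale varies and may be before or after the yellow one.
- yellow_band: yellow band of the same form, for another spring: not used in this job
- red_band: red band of the same form, always farthest out along the fixture's +y: the overload limit of the spring
- bottle: white oil bottle with a red spout, 54 mm thick, 140 mm tall, standing upright beyond the outer (+y) end of the fixture; origin at the centre of its underside
- counter: black tally counter 45 x 60 x 41 mm on the worktop beyond the spring reel end of the fixture; origin at the centre of its underside
- ring: grey steel ring gauge, 45 mm across, 14 mm high, lying flat beyond the spring reel end of the fixture; origin under its middle
- case: flat black gauge case, 116 x 200 x 40 mm, fixed on the worktop to the right; not used

How it is judged:
On the way, in this order (a step that is already met when the one before it is completed fails the run):
1. the sensor nose stands at the green band while the spring slide is still home (y of sensor_nose in the frame of green_band between -0.005 and 0.005 m and value of joint draw_slide below 0.005 m), for 0.3 s.
2. the spring slide is drawn out until its flag stands opposite the sensor nose (y of sensor_nose in the frame of green_band between -0.005 and 0.005 m and y of flag_tip in the frame of sensor_nose between -0.005 and 0.005 m and contact force between the fingers and draw_slide above 2 N), for 0.3 s.
At the end, for the whole second after the job is handed in: the sensor nose is within 5 mm (along the track) of the middle of the green band, the flag within 5 mm of the sensor nose, the slide is at rest (under 10 mm/s) and held there by the fingers (more than 2 N on the spring slide) (all of step 2 and velocity of joint draw_slide between -0.01 and 0.01 m/s); the arm keeps its last pose, push and grip.
It fails at once if the flag was drawn past the red band (y of flag_tip in the frame of red_band above 0.005 m).
It fails at once if a bystander was shifted by more than 30 mm or the bottle tipped (distance of any of bottle, counter, ring from where it was at the start of the episode above 0.03 m or angle between bottle's own z axis and vertical above 0.5 rad).
It also fails if it takes over 48 s, if anything falls off the work surface, if the arm or the gripper's body presses on something with over 40 N, if the wrist force passes 120 N, or if a joint passes its speed limit or range.

## Working session

There is one attempt and no reset: what is moved stays moved. The work goes in short steps, each a Python script; the robot and the scene stay as the last script left them, time stands still between calls to the robot, and variables do not carry over. Pictures are saved under pics/ and viewed, at most 10 in all, crops included, and the job is handed in when it is done.

```bash
mkdir -p pics; python3 - <<'E'
from cell import *
import cv2
for n in("top","side"):
    cv2.imwrite(f"pics/{n}0.png",camera(n)); c=get_calibration(n); print(n,c)
s=sense(); print(s["time_s"],s["orientation"],s["tool_pos"],s["wrist_force"])
E
```

```text
top {'intrinsics': array([[418.87377246,   0.        , 249.79675543],
       [  0.        , 418.87377246, 192.14483265],
       [  0.        ,   0.        ,   1.        ]]), 'R': array([[ 0.00119808, -0.99981802,  0.01903922],
       [-0.98278517, -0.00469471, -0.18469239],
       [ 0.18474816, -0.01849019, -0.98261194]]), 't': array([-0.13340636,  0.61067854,  1.0561027 ])}
side {'intrinsics': array([[394.83913214,   0.        , 254.17817091],
       [  0.        , 394.83913214, 195.04873868],
       [  0.        ,   0.        ,   1.        ]]), 'R': array([[-0.92103109, -0.38944039, -0.00615831],
       [-0.3263575 ,  0.78027623, -0.53353517],
       [ 0.21258532, -0.48939267, -0.84575546]]), 't': array([0.51485789, 0.36793556, 0.76535706])}
0.1 [-3.14063565e+00 -8.65741601e-06  2.28882384e+00] [0.52692891 0.46028321 0.20376145] [ 0.60036217  0.53740562 -0.75943685]
```

View pics/top0.png

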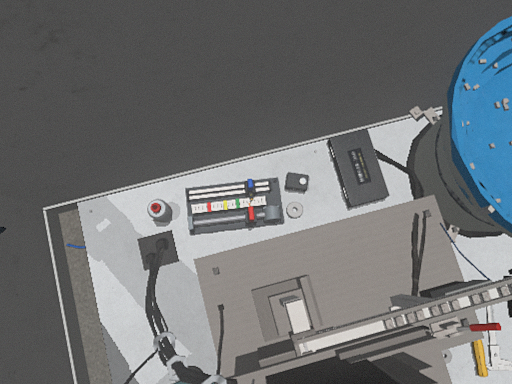

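View pics/side0.png

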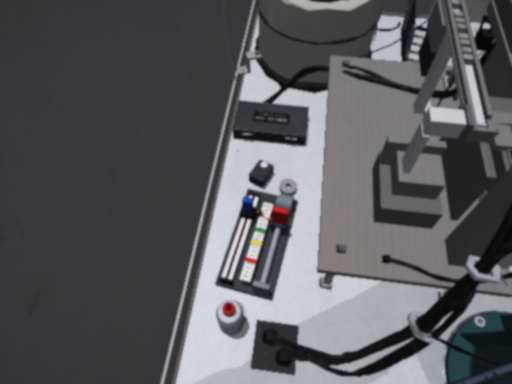

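```bash
cat > h.py <<'E'
import numpy as np, cv2
from cell import *
def ray(n,uv,z):
    c=get_calibration(n); C=-c["R"].T@c["t"]
    d=c["R"].T@np.linalg.solve(c["intrinsics"],[uv[0],uv[1],1.])
    return C+d*(z-C[2])/d[2]
COL=dict(green=((45,80),110,60),yellow=((22,34),110,80),red=((0,7),120,60),blue=((105,130),120,40),orange=((7,18),110,60))
BOX=dict(top=(175,165,295,245),side=(205,180,310,305))
def blobs(n,im,name):
    (a,b),s,v=COL[name]; x0,y0,x1,y1=BOX[n]
    hsv=cv2.cvtColor(im[y0:y1,x0:x1],cv2.COLOR_BGR2HSV)
    m=cv2.inRange(hsv,(a,s,v),(b,255,255))
    if name=="red": m|=cv2.inRange(hsv,(172,s,v),(180,255,255))
    k,_,st,ce=cv2.connectedComponentsWithStats(m)
    return [(st[i,4],tuple(st[i,:4]+[x0,y0,0,0]),ce[i]+[x0,y0]) for i in range(1,k) if st[i,4]>=4]
E
python3 - <<'E'
from h import *
for n in("top","side"):
    im=cv2.imread(f"pics/{n}0.png"); x0,y0,x1,y1=BOX[n]
    for c in COL:
        for a,b,ce in blobs(n,im,c): print(n,c,a,[int(q) for q in b],ce.round(1),ray(n,ce,.042).round(4)[:2],ray(n,ce,.09).round(4)[:2])
    f=6 if n=="top" else 4.7
    cv2.imwrite(f"pics/{n}0c.png",cv2.resize(im[y0:y1,x0:x1],None,fx=f,fy=f,interpolation=cv2.INTER_CUBIC))
E
```

```text
top green 22 [236, 199, 4, 9] [237.4 202.8] [ 0.5849 -0.0985] [ 0.5772 -0.0991]
top yellow 31 [223, 200, 5, 10] [225.1 204.6] [ 0.5797 -0.0656] [ 0.5722 -0.0676]
top red 31 [207, 202, 4, 10] [208.7 206.6] [ 0.5741 -0.022 ] [ 0.5668 -0.0259]
top red 68 [248, 206, 6, 14] [250.7 212.8] [ 0.558  -0.1343] [ 0.5514 -0.1333]
top blue 40 [248, 179, 5, 9] [249.9 182.9] [ 0.6397 -0.1321] [ 0.6296 -0.1312]
side green 23 [255, 228, 11, 5] [260.  229.8] [ 0.585  -0.0964] [ 0.5758 -0.0735]
side yellow 41 [250, 240, 13, 6] [256.1 242.5] [ 0.5809 -0.0637] [ 0.572  -0.0427]
side red 213 [270, 206, 19, 16] [279.4 213.8] [ 0.5591 -0.1527] [ 0.5515 -0.1264]
side red 44 [244, 258, 14, 6] [250.9 260.1] [ 0.5751 -0.0202] [ 0.5665 -0.0018]
side red 13 [225, 303, 8, 2] [228.3 303.6] [0.5802 0.0857] [0.5713 0.0978]
side blue 131 [243, 197, 10, 16] [247.3 204.6] [ 0.6385 -0.1466] [ 0.6261 -0.1207]
side orange 7 [269, 218, 3, 3] [270.  218.7] [ 0.5747 -0.1321] [ 0.5661 -0.107 ]
```

View pics/top0c.png

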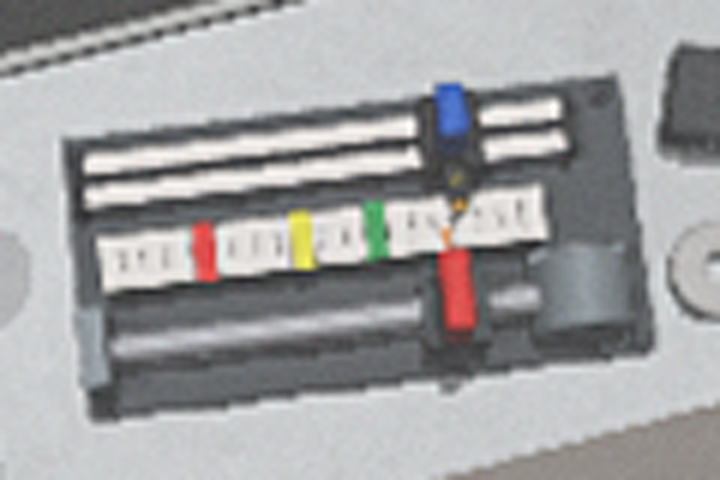

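View pics/side0c.png

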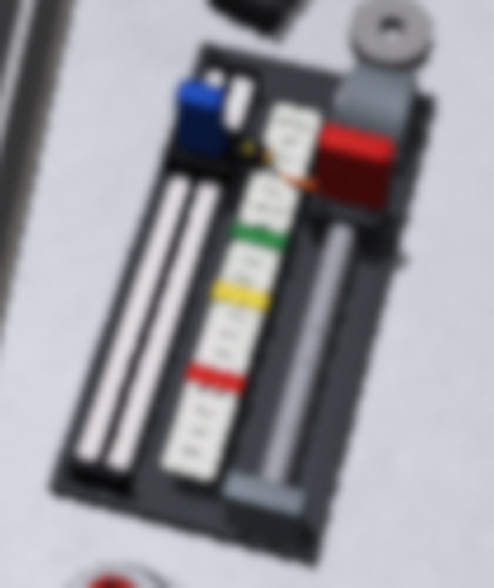

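The top view shows the red grip at (251,213), blue at (250,183), and the green, yellow and red bands at (237,203), (225,205) and (209,207). The side view agrees with this. The fixture yaw is about 0.138 rad, and the sensor has to go about 39 mm outwards.

```bash
cat >> h.py <<'E'
YAW=.138; EX=np.array([np.cos(YAW),np.sin(YAW)]); EY=np.array([-np.sin(YAW),np.cos(YAW)])
def W(u,v,z): return [*(u*EX+v*EY),z]
def UV(p): return np.round([p[:2]@EX,p[:2]@EY],4)
DOWN=[np.pi,0,YAW]
def rep(t):
    s=sense(); print(t,round(s["time_s"],2),UV(np.array(s["tool_pos"])),round(s["tool_pos"][2],4),"F",np.round(s["wrist_force"],1),"op",round(s["opening"],3),"g",round(s["grip_force"],1))
def shot(n,name):
    im=camera(n); cv2.imwrite(f"pics/{name}.png",im); return im
E
python3 - <<'E'
from h import *
move_to(W(.606,-.216,.20),DOWN); rep("above")
move_straight(W(.606,-.216,.081),rate=.1); rep("down")
move_gripper(0.); rep("grip")
move_straight(W(.606,-.178,.081),rate=.04); sleep(.3); rep("slid")
for n in("top","side"):
    im=shot(n,n+"1")
    for c in("green","blue"):
        for a,b,ce in blobs(n,im,c): print(n,c,a,ce.round(1),UV(ray(n,ce,.042)),UV(ray(n,ce,.085)))
E
```

```text
above 2.25 [ 0.6063 -0.2154] 0.2 F [ 0.4  0.8 -0.4] op 0.998 g 0.0
down 3.59 [ 0.6064 -0.2162] 0.0817 F [ 0.3  0.3 -0.4] op 0.999 g 0.0
grip 4.75 [ 0.606 -0.216] 0.081 F [ 0.7 -0.4 -0.7] op 0.146 g 30.0
slid 6.15 [ 0.6064 -0.1773] 0.081 F [ 5.4  1.2 -4.2] op 0.152 g 30.0
side green 14 [261.7 230.1] [ 0.5622 -0.1762] [ 0.5572 -0.1547]
```

```bash
python3 - <<'E'
from h import *
move_gripper(.6); rep("rel")
move_straight(W(.606,-.178,.16),rate=.15)
move_straight(W(.50,-.05,.30),rate=.3); rep("away")
for n in("top","side"):
    im=shot(n,n+"2"); x0,y0,x1,y1=BOX[n]
    for c in("green","blue","red"):
        for a,b,ce in blobs(n,im,c): print(n,c,a,ce.round(1),UV(ray(n,ce,.042)),UV(ray(n,ce,.085)))
    cv2.imwrite(f"pics/{n}2c.png",cv2.resize(im[y0:y1,x0:x1],None,fx=4.7,fy=4.7,interpolation=cv2.INTER_CUBIC))
a=cv2.imread("pics/top2c.png");b=cv2.imread("pics/side2c.png")
c=np.zeros((600,800,3),np.uint8)
a=cv2.resize(a,(500,333)); b=cv2.resize(b,(300,357)); c[:333,:500]=a; c[:357,500:]=b
cv2.imwrite("pics/two2.png",c[:360])
E
```

```text
rel 7.03 [ 0.606 -0.178] 0.081 F [-0.5 -0.5 -0.5] op 0.602 g 0.0
away 8.57 [ 0.5    -0.0504] 0.2988 F [-0.7 -0.2 -0.5] op 0.597 g 0.0
top green 11 [237.5 204.7] [ 0.5605 -0.1779] [ 0.5537 -0.1774]
top blue 40 [234.9 184.7] [ 0.6158 -0.178 ] [ 0.6069 -0.1775]
top red 65 [250.7 212.9] [ 0.5339 -0.2098] [ 0.5282 -0.2081]
side blue 129 [242.2 218.7] [ 0.6133 -0.1933] [ 0.6055 -0.1709]
side red 40 [250.9 260.2] [ 0.5668 -0.0989] [ 0.5615 -0.0816]
side red 11 [228.2 303.6] [0.5867 0.0052] [0.5803 0.017 ]
```

View pics/two2.png

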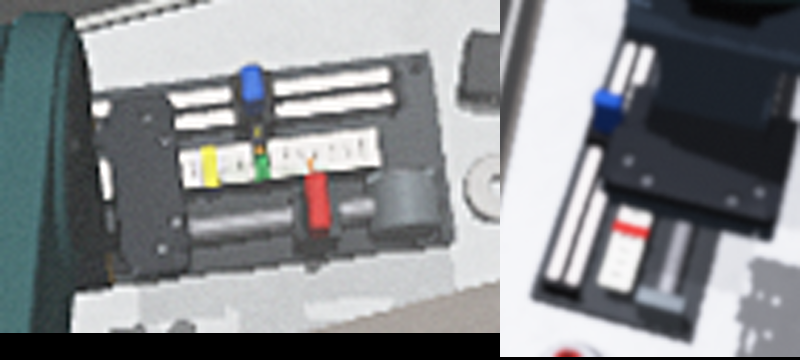

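Sensor nose is on the green band: blue is at v=-0.178 and green at -0.178, both near column 235–237 in the top view. The red grip is still home at v=-0.208. Next is drawing the slide.

```bash
python3 - <<'E'
from h import *
move_straight(W(.528,-.207,.20),rate=.25)
move_straight(W(.528,-.207,.081),rate=.1); rep("down")
move_gripper(0.); rep("grip")
move_straight(W(.528,-.178,.081),rate=.03); sleep(.5); rep("drawn")
sleep(1); rep("hold")
out=[]
for n in("top","side"):
    im=shot(n,n+"3"); x0,y0,x1,y1=BOX[n]
    for c in("green","blue","red","orange"):
        for a,b,ce in blobs(n,im,c): print(n,c,a,ce.round(1),UV(ray(n,ce,.047)),UV(ray(n,ce,.085)))
    out.append(cv2.resize(im[y0:y1,x0:x1],(400,400*(y1-y0)//(x1-x0)),interpolation=cv2.INTER_CUBIC))
h=max(o.shape[0] for o in out)
cv2.imwrite("pics/two3.png",np.hstack([cv2.copyMakeBorder(o,0,h-o.shape[0],0,0,0) for o in out]))
E
```

```text
down 10.92 [ 0.5284 -0.2072] 0.0816 F [ 0.6 -0.6  1.2] op 0.602 g 0.0
grip 11.62 [ 0.528  -0.2072] 0.081 F [-0.7 -3.1 -1.1] op 0.15 g 30.0
drawn 13.23 [ 0.5284 -0.178 ] 0.0811 F [ 1.3 -5.8 -2.7] op 0.151 g 30.0
hold 14.23 [ 0.5284 -0.178 ] 0.0811 F [ 2.1 -5.2 -3.1] op 0.149 g 30.0
side blue 140 [242.6 219.5] [ 0.6112 -0.1889] [ 0.6043 -0.1692]
side red 40 [250.9 260.2] [ 0.5662 -0.0969] [ 0.5615 -0.0816]
side red 11 [228.2 303.6] [0.586  0.0066] [0.5803 0.017 ]
```

View pics/two3.png

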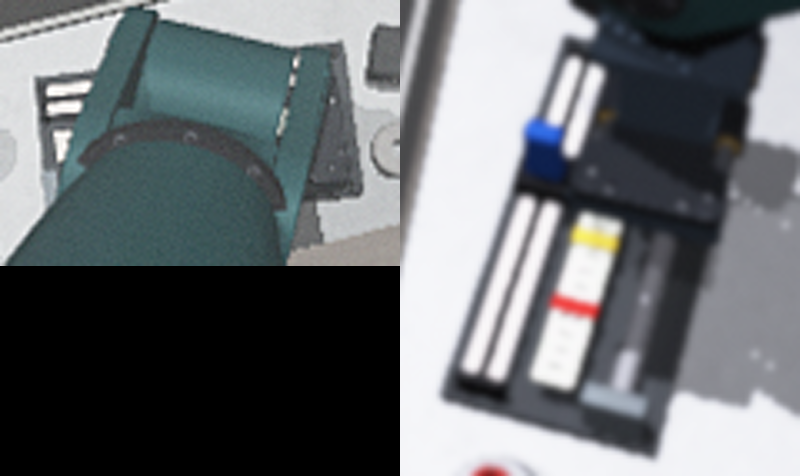

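The gripper hides the flag in both views. The tool holds steady at v=-0.178, the same as the sensor, with about 5.5 N of spring pull on the wrist and 30 N grip, so I'm handing in.

```bash
python3 - <<'E'
from h import *
rep("end"); print(sign_off())
E
```

```text
end 14.33 [ 0.5284 -0.178 ] 0.081 F [ 2.4 -5.  -3.4] op 0.148 g 30.0
the job is handed in; nothing more can be done
None
```

Job handed in at 14.3 s with the sensor on the green band and the spring slide held drawn out about 29 mm at the sensor; the flag was hidden by the gripper, so its alignment rests on the tool position, and no verdict came back.

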